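# Eject the handset from its cradle and trap it

### The job

Two identical spring-eject charging cradles stand on the desk, one holding a grey handset, the other a black power pack. With one finger press the key of the handset's cradle fully down, and with the other finger in the lane beside the key trap the handset as it pops out, before it slides off the open front. Finish while holding: the key still fully down and the popped-out handset resting against the finger in its lane. Do not lift the handset, and leave the power pack, its cradle and the other things alone.

Things in the scene. Friction and masses are not known exactly. Their poses are not given: they have to be found in the camera images.
- cradle_a: grey charging cradle, 234x116 mm, fixed, holding the grey handset. Origin on the table top beneath it; x points uphill along its lane, y to the key's side, z up. The slick lane (y -29 to 29 mm) slopes 12 degrees down to an open front end at x = -88 mm. Beside the seat (x > -17 mm) its walls rise 14 mm over the lane floor, in front of it only 4 mm
- cradle_b: the second cradle, of exactly the same build and frame, holding the black power pack; not to be operated
- cradle_a_key (a joint): key of cradle_a (m): 0 up, 0.012 fully down, moves straight down against a spring (3 N at the top, 6 N at the bottom), rises when let go. One piece with the gate: at 0.008 to 0.010 the gate sinks under the lane floor and the seated thing is pushed out by a 1 N spring ejector (travel 50 mm) at about 0.2 m/s, then slides off the front by itself
- cradle_b_key (a joint): key of cradle_b (m): 0 up, 0.012 fully down, moves straight down against a spring (3 N at the top, 6 N at the bottom), rises when let go. One piece with the gate: at 0.008 to 0.010 the gate sinks under the lane floor and the seated thing is pushed out by a 1 N spring ejector (travel 50 mm) at about 0.2 m/s, then slides off the front by itself
- cradle_a_key_top (a point): centre of the top of cradle_a's key (36 mm along the lane, 28 mm across), 58 mm above the table when up; it stands on a housing 43 mm high, 56x38 mm; moves with the key
- cradle_a_gate (a point): middle of the gate of cradle_a at the lane floor (46 mm above the table): a steel plate 30 mm wide that stands 9 mm above the floor and holds the handset back while the key is up
- cradle_a_stop (a point): point on the lane floor of cradle_a, on its centre line, 45 mm in front of the gate, straight across from the key (key centre 50 mm away along the cradle's y). A fingertip standing in the lane here, 9 mm over this floor point when the key is fully down, stops the handset after 25 to 40 mm; clear of the curbs from y = -29 to 29 mm
- handset: silver-grey handset (radio unit) with display and loudspeaker grille, loose, 0.14 kg, 125 x 55 x 22 mm, lying on the lane face up with its stub antenna uphill. Origin at the centre of its underside, x along it uphill (12 degrees above level), z out of its face
- handset_nose (a point): middle of the handset's front (downhill) end face, 10 mm above the lane floor; its body is 54 mm wide and 20 mm thick there. It rests against the gate at the start
- pack: black box-shaped power pack, 108 x 50 x 28 mm, loose, seated in cradle_b, to be left. Origin at the centre of its underside
- mouse: pale computer mouse, 108x60x34 mm, loose bystander on the table, to be left alone; origin at its underside
- eraser: eraser in a sleeve, 42x23x14 mm, loose bystander on the table, to be left alone; origin at its underside
- tape_ring: small roll of mending tape lying flat, 49 mm across, 18 mm high, loose bystander on the table, to be left alone; origin at its underside
- binder_clip: binder clip, 30x38x24 mm, loose bystander on the table, to be left alone; origin at its underside
- belt_clip: black belt clip, 75x20x14 mm, loose bystander on the table, to be left alone; origin at its underside
Things that resemble listed ones, but are neither listed nor needed, are in the scene too. What is meant by the handset is not brown or yellow, and is the larger of those in its own colour.

How it is judged:
By the outcome, as a careful person would: the job done as asked, in the order asked, and still so for the second after the job is handed in, while the arm keeps its last pose, push and grip.
It also fails if it takes over 32 s, if anything falls off the work surface, if the arm or the gripper's body presses on something with over 40 N, if the wrist force passes 120 N, or if a joint passes its speed limit or range.

### The arm

A 6-joint arm with a two-finger parallel gripper is mounted at the origin on a cart in front of the work surface, level with it; the furniture and walls round the work are solid. World frame = base frame: x ahead of the robot, y to its left, z up, the work surface at z = 0. Lengths are in m, angles in rad, forces in N, time in s.
With the tool pointing down it reaches from about 0.35 to 0.975 m from the base axis. Payload 4.9 kg.
Tool frame: the origin (TCP) lies between the finger pads; the fingertips stand 25 mm ahead of it and the grasp point (between the pads) lies 6 mm ahead of it; z points along the fingers, y is the line along which they close (so a half turn about z gives the same grasp; the last joint's range is limited). The gripper opens to 85 mm and grips with 20 to 120 N. Pads are 22 mm wide; open, the fingers measure 114 mm over their backs; the gripper's body (76 mm by 85 mm) begins 54 mm behind the grasp point. The pads swing forward as they close: fully open they stand 13 mm farther back than shut.
Start: joints at [1.111, 0.053, 1.613, -0, 1.476, -0.119], TCP at [0.209, 0.589, 0.256] pointing down, gripper open.
Joint ranges: [-3.01, 3.01], [-1.01, 2.22], [0.06, 2.58], [-1.02, 4.17], [0.09, 2.62], [-3.14, 3.14]. Speed limits (rad/s): [2.57, 2.57, 3.14, 3.14, 3.14, 3.14].

### API

Orientations are given as a unit quaternion [w, x, y, z].
In Python, from plant import manip gives the robot as it stands.
- The arm moves only by the shell command python3 -m inch 'ROWS'. ROWS is JSON, a list of rows, each a list of 3 entries, a list of its own where there are three numbers: the shift along the tool's x, y, z in m, then the turn, a rotation vector about the tool's x, y, z in rad, then the opening, from 0 (shut) to 1 (fully open). A call has 1 to 8 rows; each row shifts and turns the commanded pose from where the row before left it, along the tool's axes as they then stand; what a row does not reach is not made up. A row lasts 1/10 s, in which the tool goes at most 50 mm and 8.59 degrees, less where a joint would pass 70% of its speed; a pose out of reach is approached as far as the arm can. A call with a gripper value outside its range is refused whole. The fingers move at their own pace and stop on an object; the grip force is fixed at half the most. Time passes only in rows, so rows that do not move let the fingers close. It gives the time, the measured TCP pose, the force, the opening and the grip force at its end, in the units of the state.
- manip.state(): the state, without advancing time (a new reading comes with each control period).
- manip.grab_frame(name): name is "side" or "top"; returns (picture, depth): 384x512x3 uint8, red, green, blue; 384x512 float32, m along the optical axis (not along the pixel's ray), 0 where there is no reading.
- manip.camera_params(name): a dict with "camera_matrix" (3x3 intrinsics, pixels), "k1" (the pictures are not rectified: a ray, as slopes to the right and down, at radius r is drawn at 1 + k1 r^2 times it, then the intrinsics apply), "rvec" (rotation vector, rad) and "tvec" (3), from world to camera coordinates, as OpenCV has them. Camera axes: x right, y down, z forward; pixel columns grow to the right and rows downward; lengths in m; the calibration is good to about 2 mm. A picture is of the moment at which its call begins. camera_params takes no time and is no camera call.
- manip.job_done(): hands the job in; it is judged then, once.
Trained networks look in the newest picture that a camera, given by its name, has taken for a name from the list of things; names that differ only in an ending like _2 or _b are one class to them, and where a whole thing is asked for, a point or a joint stands for the part that bears it (a point fixed in the world has none). Each returns a list of dicts, best first, with "score" (0 to 1); they miss things now and then, are a little off and sometimes report something else, mostly with a low value. They report only what shows in the picture. A call takes as long as a camera call. They do not tell look-alikes from the thing itself.
- manip.look_for(camera, label): "point" ([x, y, z] in m, in world coordinates, good to about 4 mm: the middle of the surface that is visible of it).
The state is a dict: "time": time; "joint_pos": joint angles; "joint_vel": joint speeds; "joint_efforts": joint torques, N m; "tool_pos": TCP position; "tool_rot": TCP orientation; "contact_force": force on the tool from outside, world axes, zero at the start; "ft_torque": the same for the moment, N m; "gripper_width": opening from 0.0 (shut) to 1.0 (fully open); "grasp_force": force on a finger pad.
Only numpy, scipy, OpenCV 4.12 (cv2) and the standard library are available. Lean on these libraries where they do the work, as an engineer would, in place of code of your own. Each camera call takes 0.05 s, during which the arm holds its last target. There are 200 camera calls.

## Working session

There is one attempt and no reset: what is moved stays moved. The work goes in short steps, Python scripts to look and compute and a shell command to move; the robot and the scene stay as the last step left them, time stands still between calls to the robot, and variables do not carry over. Pictures are saved under pics/ and viewed, at most 10 in all, crops included, and the job is handed in when it is done.

```bash
mkdir -p pics
cat > h.py <<'E'
import numpy as np,cv2
from plant import manip
def cloud(n,d):
    p=manip.camera_params(n);K=np.array(p["camera_matrix"]);R=cv2.Rodrigues(np.array(p["rvec"],float))[0];t=np.array(p["tvec"],float)
    v,u=np.mgrid[0:384,0:512]
    x=cv2.undistortPoints(np.stack([u,v],-1).reshape(-1,1,2).astype(np.float64),K,np.array([p["k1"],0,0,0,0.])).reshape(384,512,2)
    c=np.dstack([x*d[...,None],d]); w=(c-t)@R
    w[d==0]=np.nan
    return w
E
python3 - <<'E'
from h import *
for n in("top","side"):
    im,d=manip.grab_frame(n); np.savez(f"pics/{n}1.npz",im=im,d=d); cv2.imwrite(f"pics/{n}1.png",cv2.resize(im[...,::-1],(800,600)))
    for l in("handset","cradle_a","cradle_a_key_top","cradle_a_key","cradle_a_gate","handset_nose","pack"):
        print(n,l,[(np.round(r["point"],3).tolist(),round(r["score"],2)) for r in manip.look_for(n,l)])
s=manip.state();print(s)
E
```

```text
top handset [([0.606, 0.306, 0.079], 0.68), ([0.459, 0.484, 0.017], 0.63), ([0.795, 0.269, 0.014], 0.61), ([0.33, 0.288, 0.017], 0.56)]
top cradle_a [([0.544, 0.304, 0.036], 0.92), ([0.565, -0.305, 0.036], 0.92)]
top cradle_a_key_top [([0.501, 0.332, 0.056], 0.69), ([0.564, -0.303, 0.034], 0.2)]
top cradle_a_key [([0.499, 0.329, 0.055], 0.57)]
top cradle_a_gate [([0.549, 0.303, 0.036], 0.61)]
top handset_nose [([0.602, 0.301, 0.081], 0.86), ([0.459, 0.486, 0.008], 0.79), ([0.329, 0.29, 0.018], 0.72), ([0.797, 0.266, 0.017], 0.71), ([0.366, 0.176, 0.016], 0.51)]
top pack [([0.605, -0.326, 0.085], 0.94)]
side handset [([0.601, 0.312, 0.078], 0.88), ([0.339, 0.325, 0.02], 0.59), ([0.793, 0.274, 0.015], 0.54), ([0.454, 0.496, 0.014], 0.51)]
side cradle_a [([0.614, -0.293, 0.044], 0.65), ([0.57, 0.342, 0.03], 0.59)]
side cradle_a_key_top [([0.499, 0.334, 0.057], 0.65)]
side cradle_a_key [([0.502, 0.333, 0.056], 0.4)]
side cradle_a_gate [([0.573, 0.344, 0.03], 0.95), ([0.581, 0.496, 0.025], 0.53)]
side handset_nose [([0.605, 0.312, 0.077], 0.87), ([0.338, 0.325, 0.02], 0.52), ([0.799, 0.28, 0.009], 0.51), ([0.452, 0.496, 0.01], 0.51)]
side pack [([0.602, -0.314, 0.081], 0.52)]
{'time': 0.8, 'joint_pos': array([ 1.11102108e+00,  5.26912190e-02,  1.61290290e+00,  1.08401278e-05,
        1.47599858e+00, -1.18983438e-01]), 'joint_vel': array([ 7.39364854e-04, -2.70559249e-05, -9.86561048e-05,  7.59831540e-04,
       -3.53488987e-04,  7.61188491e-04]), 'joint_efforts': array([-1.06548137e-04, -3.93640780e+01, -3.70447075e+01, -6.16960665e-05,
        2.25066051e-04,  8.08858090e-06]), 'tool_pos': array([0.20887456, 0.5890436 , 0.25630729]), 'tool_rot': array([-5.17733601e-06,  1.69573040e-01,  9.85517622e-01,  1.51970696e-06]), 'contact_force': array([ 0.4488376 , -0.53976381, -0.01107433]), 'ft_torque': array([ 0.06799234, -0.02110992, -0.00621553]), 'grasp_force': 0.0, 'gripper_width': 0.9972169745643771}
```

View pics/top1.png

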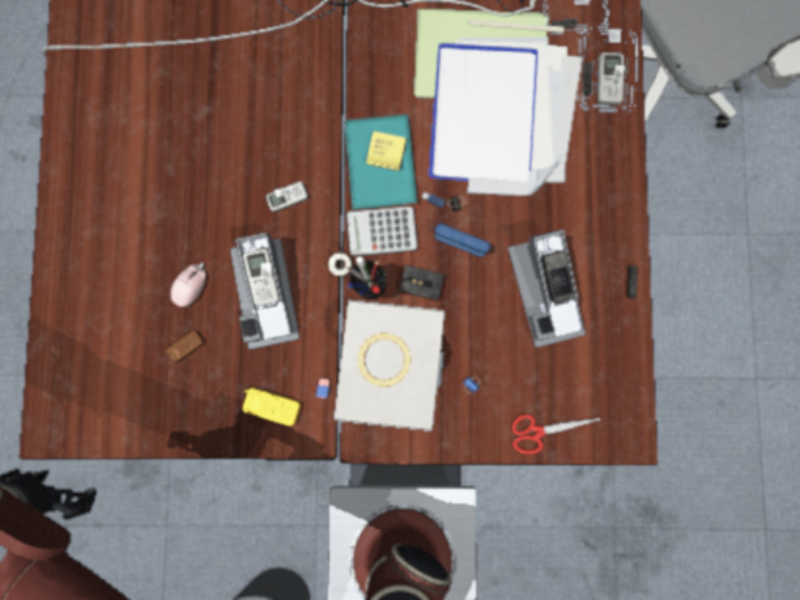

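View pics/side1.png

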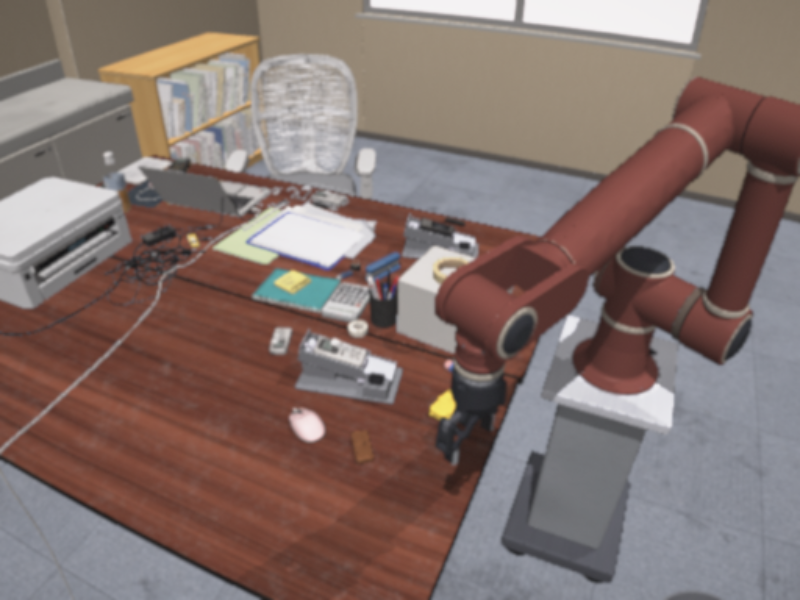

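The handset sits in the left cradle: handset at about (262,275) in the 800x600 top view, key at (249,328), open front toward the robot, yaw about +10°. The smaller grey unit at (287,196) and the yellow one at (270,407) are decoys. Next I'll get the precise yaw and key position.

Run:
```python
from h import *
for n in("top","side"):
    f=np.load(f"pics/{n}1.npz");w=cloud(n,f["d"]);im=f["im"]
    P=w.reshape(-1,3);C=im.reshape(-1,3).astype(int)
    k=np.isfinite(P[:,0])&(abs(P[:,0]-.55)<.16)&(abs(P[:,1]-.31)<.12);P=P[k];C=C[k]
    tb=np.median(P[P[:,2]<.008][:,2]);print(n,len(P),"table z",tb)
    q=P[P[:,2]>.006]; r=cv2.minAreaRect((q[:,:2]*1000).astype(np.float32));print("rect",r)
    # handset: high points
    hs=P[(P[:,2]>.066)&(P[:,0]>.53)]; 
    r=cv2.minAreaRect((hs[:,:2]*1000).astype(np.float32));print("handset",r,hs.mean(0),len(hs))
    dk=(C.max(1)<70)&(P[:,2]>.045)&(np.hypot(P[:,0]-.5,P[:,1]-.332)<.035)
    print("key",P[dk].mean(0),np.median(P[dk],0),cv2.minAreaRect((P[dk][:,:2]*1000).astype(np.float32)),dk.sum())
f=np.load("pics/top1.npz");im=f["im"];c=im[140:232,140:200];cv2.imwrite("pics/crop1.png",cv2.resize(c[...,::-1],None,fx=6,fy=6,interpolation=2))
```

```text
top 6162 table z 0.0007799474515726905
rect ((552.081298828125, 310.21051025390625), (238.22642517089844, 311.62420654296875), 89.60376739501953)
handset ((618.7822875976562, 309.576416015625), (145.7532196044922, 67.18357849121094), 12.52538776397705) [0.62455503 0.31011684 0.07921359] 830
key [0.49799647 0.33271396 0.05831911] [0.49805351 0.33244982 0.0580664 ] ((497.164306640625, 333.509033203125), (29.162948608398438, 24.80501937866211), 13.125128746032715) 65
side 4098 table z 0.0015952341533729496
rect ((548.9220581054688, 336.2050476074219), (322.7904357910156, 187.39334106445312), 4.991852283477783)
handset ((619.491943359375, 313.8838195800781), (150.58914184570312, 68.23698425292969), 9.897340774536133) [0.62561112 0.31904772 0.07853449] 561
key [0.49550015 0.33909878 0.05603175] [0.49473033 0.34062256 0.05690882] ((495.2062683105469, 338.1729431152344), (19.361583709716797, 32.064029693603516), 86.97439575195312) 43
```

View pics/crop1.png

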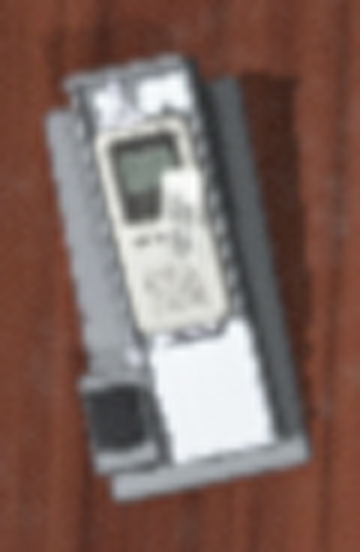

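The crop shows the base front edge at (112,495)-(305,460), the key at (115,415), and the white open lane to its right. The gate at about (190,330) holds the handset nose. I'll refine the yaw using only the connected component in world coordinates.

Run:
```python
from h import *
f=np.load("pics/top1.npz");w=cloud("top",f["d"]);im=f["im"].astype(int)
ok=np.isfinite(w[...,0])
m=((w[...,2]>.007)&ok).astype(np.uint8)
n,l,st,_=cv2.connectedComponentsWithStats(m,connectivity=4)
u=l[185,168];print(st[u]);c=l==u
r=lambda s:cv2.minAreaRect((w[s][:,:2]*1000).astype(np.float32))
print("base",r(c))
wh=c&(im.min(-1)>200)&(w[...,2]<.055)&(w[...,0]<.56);print("lane",r(wh),wh.sum(),w[wh].mean(0))
A=np.c_[w[wh][:,:2],np.ones(wh.sum())];g=np.linalg.lstsq(A,w[wh][:,2],rcond=None)[0];print("lane plane",g,np.degrees(np.arctan2(g[1],g[0])))
hs=c&(w[...,2]>.066)&(w[...,0]>.53);print("wall+handset",r(hs))
A=np.c_[w[hs][:,:2],np.ones(hs.sum())]
# key & housing
kh=c&(np.hypot(w[...,0]-.498,w[...,1]-.333)<.045)&(w[...,2]>.038)&(w[...,1]>.31)
print("key+housing",r(kh)); kt=kh&(w[...,2]>.052)&(w[...,2]<.065);print("keytop z>.052",r(kt),w[kt].mean(0),kt.sum())
# in frame: base corners profile
for ps in(9,11,13):
    a=np.radians(ps);x=np.array([np.cos(a),np.sin(a)]);y=np.array([-x[1],x[0]]);q=w[c][:,:2]
    print(ps,[np.round(np.percentile(q@v,[1,99])*1000,1).tolist() for v in(x,y)])
```

```text
[ 148  150   43   74 2086]
base ((587.2452392578125, 317.1396789550781), (253.22900390625, 115.73929595947266), 12.093591690063477)
lane ((512.781005859375, 291.77655029296875), (69.59345245361328, 70.02857971191406), 13.116368293762207) 314 [0.51182546 0.28562353 0.03794969]
lane plane [ 0.20225261  0.0297789  -0.0740739 ] 8.375831224652968
wall+handset ((618.7822875976562, 309.576416015625), (145.7532196044922, 67.18357849121094), 12.52538776397705)
key+housing ((504.8322448730469, 333.8508605957031), (72.61810302734375, 48.508819580078125), 3.37174654006958)
keytop z>.052 ((509.7467956542969, 334.5135498046875), (63.750789642333984, 31.585205078125), 0.2944924831390381) [0.49920889 0.33396697 0.05837226] 97
9 [[507.6, 729.7], [163.3, 277.5]]
11 [[514.7, 736.3], [143.3, 255.0]]
13 [[521.3, 742.7], [121.4, 233.3]]
```

```bash
python3 -m inch '[[[-0.041,-0.018,0],[0,0,0],0.42],[[-0.041,-0.018,0],[0,0,0],0.42],[[-0.041,-0.018,0],[0,0,0],0.42],[[-0.041,-0.018,0],[0,0,0],0.42],[[-0.041,-0.019,0],[0,0,0],0.42],[[-0.041,-0.019,0],[0,0,0],0.42],[[-0.041,-0.019,0],[0,0,0],0.42],[[-0.041,-0.019,0],[0,0,0],0.42]]'; python3 -m inch '[[[0,0,0.02],[0,0,-0.138],0.42],[[0,0,0.02],[0,0,-0.138],0.42],[[0,0,0.02],[0,0,-0.138],0.42],[[0,0,0.02],[0,0,-0.136],0.42],[[0,0,0.02],[0,0,0],0.42],[[0,0,0],[0,0,0],0.42],[[0,0,0],[0,0,0],0.42]]'
cat > err.py <<'E'
from h import *
from scipy.spatial.transform import Rotation as Ro
import sys
s=manip.state();R=Ro.from_quat(np.array(s["tool_rot"])[[1,2,3,0]]);M=R.as_matrix()
t=np.array([float(a) for a in sys.argv[1:4]]);yaw=np.radians(float(sys.argv[4]))
y=np.array([-np.sin(yaw),np.cos(yaw),0]);y*=np.sign(y@M[:,1]);z=np.array([0,0,-1.]);G=np.c_[np.cross(y,z),y,z]
print("tool shift mm",np.round(M.T@(t-s["tool_pos"])*1000,1),"turn",np.round((R.inv()*Ro.from_matrix(G)).as_rotvec(),3),s["time"],s["tool_pos"],s["gripper_width"],s["contact_force"])
E
python3 err.py 0.504 0.308 0.150 12
```

```text
time: 1.6
tool_pos: [0.4697, 0.3385, 0.2566]
tool_rot: [0.0, 0.17, 0.986, 0.0]
contact_force: [0.2, 0.4, -0.1]
gripper_width: 0.422
grasp_force: 0.0
time: 2.3
tool_pos: [0.4685, 0.3399, 0.1564]
tool_rot: [-0.0, -0.104, 0.995, -0.0]
contact_force: [-0.6, 0.3, 1.2]
gripper_width: 0.426
grasp_force: 0.0
tool shift mm [-28.1 -38.6   6.4] turn [-0. -0. -0.] 2.3 [0.46849635 0.33990239 0.15639929] 0.4255269859475918 [-0.57949219  0.25278773  1.18176365]
```

```bash
python3 -m inch '[[[-0.014,-0.019,0],[0,0,0],0.42],[[-0.014,-0.0195,0.006],[0,0,0],0.42],[[0,0,0.02],[0,0,0],0.42],[[0,0,0.02],[0,0,0],0.42],[[0,0,0],[0,0,0],0.42],[[0,0,0],[0,0,0],0.42]]'
python3 err.py 0.504 0.308 0.110 12
python3 - <<'E'
from h import *
out=[]
im,d=manip.grab_frame("side");np.savez("pics/side2.npz",im=im,d=d)
p=manip.camera_params("side")
def px(a): return cv2.projectPoints(np.array([a],float),np.array(p["rvec"],float),np.array(p["tvec"],float),np.array(p["camera_matrix"],float),np.array([p["k1"],0,0,0,0.]))[0].ravel()
c=px([.54,.31,.08]).astype(int);print(c)
x0,y0=c-[50,45];cv2.imwrite("pics/crop2.png",cv2.resize(im[y0:y0+90,x0:x0+100,::-1],None,fx=6,fy=6,interpolation=2))
s=manip.state()["tool_pos"]
a=np.radians(12);y=np.array([-np.sin(a),np.cos(a),0])
for n,q in(("keyfinger tip",s+.025*y-[0,0,.025]),("lanefinger tip",s-.025*y-[0,0,.025]),("key",np.array([.499,.3325,.058]))):print(n,(px(q)-[x0,y0])*6)
E
```

```text
time: 2.9
tool_pos: [0.5045, 0.3084, 0.1117]
tool_rot: [0.001, -0.104, 0.995, 0.0]
contact_force: [-0.5, 0.7, -0.5]
gripper_width: 0.423
grasp_force: 0.0
tool shift mm [ 0.6 -0.3  1.7] turn [ 0.     0.001 -0.   ] 2.9 [0.50453779 0.30839683 0.11166239] 0.4230026969757398 [-0.54725093  0.66199286 -0.50305063]
[232 228]
keyfinger tip [346.4439503  308.79951597]
lanefinger tip [366.26136872 253.08212909]
key [348.67726507 345.35051645]
```

View pics/crop2.png

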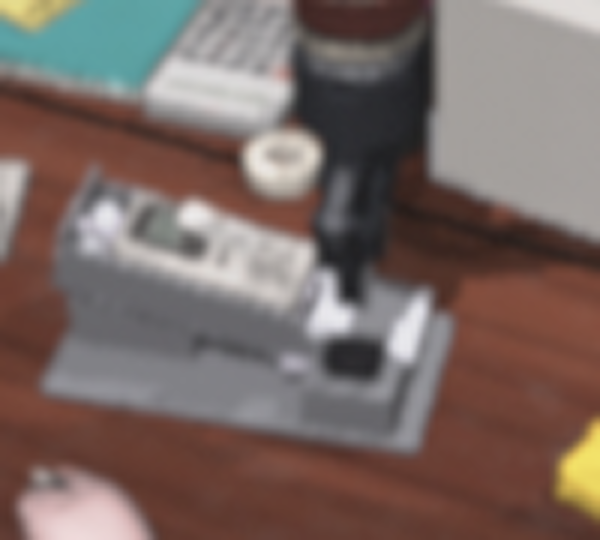

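The key finger tip at (350,303) sits directly above the key at (352,355), and the lane finger is behind it over the white lane. I'll descend now.

```bash
python3 -m inch '[[[0,0.002,0.012],[0,0,0],0.42],[[0,0,0.012],[0,0,0],0.42],[[0,0,0],[0,0,0],0.42],[[0,0,0],[0,0,0],0.42]]'
python3 -m inch '[[[0,0,0.004],[0,0,0],0.42],[[0,0,0],[0,0,0],0.42]]'
python3 -m inch '[[[0,0,0.004],[0,0,0],0.42],[[0,0,0],[0,0,0],0.42]]'
```

```text
time: 3.35
tool_pos: [0.5029, 0.3098, 0.0854]
tool_rot: [-0.001, -0.104, 0.995, -0.0]
contact_force: [-0.5, -0.7, -0.0]
gripper_width: 0.419
grasp_force: 0.0
time: 3.55
tool_pos: [0.5037, 0.3101, 0.0822]
tool_rot: [0.0, -0.104, 0.995, 0.0]
contact_force: [0.1, 0.5, 0.8]
gripper_width: 0.421
grasp_force: 0.0
time: 3.75
tool_pos: [0.5039, 0.3102, 0.0786]
tool_rot: [0.0, -0.104, 0.995, 0.0]
contact_force: [0.2, -0.0, 2.6]
gripper_width: 0.418
grasp_force: 1.2
```

```bash
python3 -m inch '[[[0,0,0.004],[0,0,0],0.42],[[0,0,0],[0,0,0],0.42]]'
python3 -m inch '[[[0,0,0.005],[0,0,0],0.42],[[0,0,0.001],[0,0,0],0.42],[[0,0,0],[0,0,0],0.42],[[0,0,0],[0,0,0],0.42],[[0,0,0],[0,0,0],0.42]]'
```

```text
time: 3.95
tool_pos: [0.504, 0.3103, 0.0746]
tool_rot: [0.001, -0.104, 0.995, 0.0]
contact_force: [-0.2, 0.1, 3.0]
gripper_width: 0.422
grasp_force: 1.8
time: 4.45
tool_pos: [0.5042, 0.3104, 0.0699]
tool_rot: [0.001, -0.104, 0.995, 0.0]
contact_force: [-3.0, -1.5, 9.2]
gripper_width: 0.42
grasp_force: 5.7
```

```bash
python3 -m inch '[[[0,0,0.001],[0,0,0],0.42],[[0,0,0],[0,0,0],0.42],[[0,0,0],[0,0,0],0.42],[[0,0,0],[0,0,0],0.42]]'
python3 - <<'E'
from h import *
o=[]
for n,(x0,y0) in(("side",(182,183)),("top",(130,140))):
    im,d=manip.grab_frame(n);o.append(cv2.resize(im[y0:y0+90,x0:x0+90,::-1],(400,400),interpolation=2))
    print(n,[(np.round(r["point"],3).tolist(),round(r["score"],2)) for l in("handset","cradle_a_key_top") for r in manip.look_for(n,l)])
cv2.imwrite("pics/c3.png",np.hstack(o))
E
```

```text
time: 4.85
tool_pos: [0.5042, 0.3104, 0.0698]
tool_rot: [0.0, -0.104, 0.995, 0.0]
contact_force: [-5.3, -2.4, 13.9]
gripper_width: 0.42
grasp_force: 8.0
side [([0.324, 0.299, 0.016], 0.82), ([0.793, 0.274, 0.013], 0.74), ([0.582, 0.311, 0.074], 0.62), ([0.459, 0.496, 0.015], 0.48), ([0.494, 0.337, 0.045], 0.59)]
top [([0.583, 0.297, 0.072], 0.69), ([0.797, 0.268, 0.016], 0.68), ([0.446, 0.509, 0.015], 0.62), ([0.323, 0.257, 0.02], 0.59), ([0.628, 0.286, 0.035], 0.31)]
```

View pics/c3.png

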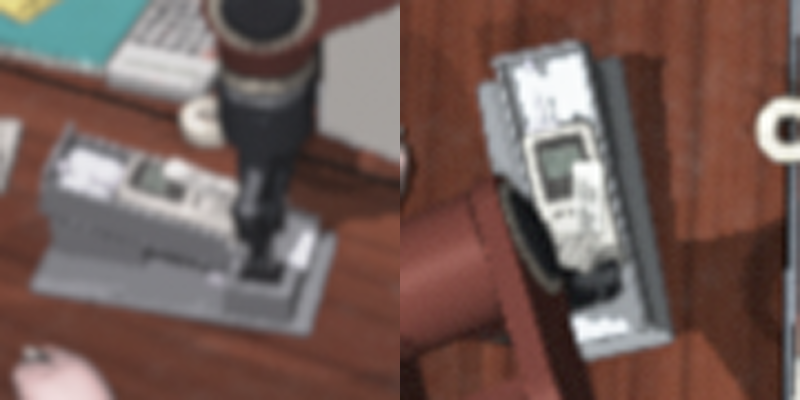

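The side view shows the key flush with its housing at (262,270). Both views show the handset slid down against the lane finger, (240,215) side and (590,270) top. I'll check that it holds steady, then hand in.

```bash
python3 -m inch '[[[0,0,0],[0,0,0],0.42],[[0,0,0],[0,0,0],0.42],[[0,0,0],[0,0,0],0.42],[[0,0,0],[0,0,0],0.42],[[0,0,0],[0,0,0],0.42]]'
python3 - <<'E'
from h import *
manip.grab_frame("side")
print([(np.round(r["point"],3).tolist(),round(r["score"],2)) for l in("handset","cradle_a_key_top") for r in manip.look_for("side",l)])
print(manip.state()["contact_force"],manip.job_done())
E
```

```text
time: 5.65
tool_pos: [0.5042, 0.3104, 0.0698]
tool_rot: [0.0, -0.104, 0.995, 0.0]
contact_force: [-5.8, -3.0, 13.6]
gripper_width: 0.42
grasp_force: 8.0
[([0.321, 0.298, 0.02], 0.96), ([0.454, 0.496, 0.014], 0.71), ([0.791, 0.276, 0.014], 0.62), ([0.582, 0.308, 0.073], 0.55)]
the job is handed in; nothing more can be done
[-3.88185948 -2.49369546 14.32811385] None
```

I handed the job in at about 6 s, with the key of the handset's cradle held fully down (about 14 N downward) and the popped-out handset resting against the finger in its lane, steady in the last checks. The verdict was not reported back.

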